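# Face a canister to its price ticket

## Task

Pick up the canister with the green label and stand it upright in the middle of the round grey display disc, turned so that its green label faces the yellow price ticket fixed at the disc's edge. Leave the blue- and the orange-labelled canisters where they are, and let go of the green one when it stands.

Things in the scene. Friction and masses are not known exactly. Their poses are not given: they have to be found in the camera images.
- green_can_center (a point): Loose upright brown round canister, 57 mm diameter, 90 mm tall, 0.13-0.25 kg, standing on the table (z = 0); may be gripped across any diameter. A green label covers 100 degrees of its side; a green stripe on the lid runs from the centre to the rim on the label's side. The point is at its centre, 45 mm above its foot; z is up, x points from the centre to the middle of the label.
- ticket (a point): Yellow price ticket, 64 mm wide, leaning towards the disc, top 34 mm above the table, at the rim of the fixed grey disc (120 mm diameter, 15 mm thick, flat on the table). The point is mid-width, level with the disc's top (z = 15 mm). x points level from the disc's centre out through the ticket; the disc's centre lies 85 mm along -x. A red line on the disc runs from its centre to the ticket.
- blue_can_center (a point): Loose canister with a blue label and blue lid stripe. Same size and make as the green one: 57 mm diameter, 90 mm tall; the point is at its centre, 45 mm above its foot. Its x axis points to its label. Bystander, to be left standing.
- orange_can_center (a point): Loose canister with an orange label and orange lid stripe. Same size and make as the green one: 57 mm diameter, 90 mm tall; the point is at its centre, 45 mm above its foot. Its x axis points to its label. Bystander, to be left standing.
Mind the look-alikes: they are no part of the job. Leave any turquoise look-alike of the part that bears green_can_center alone.

How it is judged:
At the end, for the whole second after the job is handed in: The green-labelled canister stands upright (within about 6 degrees) and still on the disc, its centre within 20 mm of the disc's centre both along the line to the ticket and across it, its label facing the ticket within 20 degrees; the blue and orange canisters are within 30 mm of where they began (x of green_can_center in the frame of ticket between -0.105 and -0.065 m and y of green_can_center in the frame of ticket between -0.02 and 0.02 m and height (world z) of green_can_center between 0.056 and 0.064 m and angle between green_can_center's own z axis and vertical below 0.1 rad and angle between the x axis of green_can_center and the x axis of ticket, either way round below 0.35 rad and x of ticket in the frame of green_can_center above 0.04 m and linear speed of green_can below 0.02 m/s and distance of each of blue_can_center, orange_can_center from where it was at the start of the episode below 0.03 m); the robot touches nothing.
It fails at once if the blue- or orange-labelled canister is moved by more than 30 mm (distance of any of blue_can_center, orange_can_center from where it was at the start of the episode above 0.03 m).
It also fails if it takes over 35 s, if anything falls off the work surface, if the arm or the gripper's body presses on something with over 40 N, if the wrist force passes 120 N, or if a joint passes its speed limit or range.

## Robot

A 7-joint arm with a two-finger parallel gripper is mounted at the origin on the work surface. World frame = base frame: x ahead of the robot, y to its left, z up, the work surface at z = 0. Lengths are in m, angles in rad, forces in N, time in s.
With the tool pointing down it reaches from about 0.425 to 0.875 m from the base axis. Payload 9.9 kg.
Tool frame: the origin (TCP) lies at the very end of the fingers, on their centre line; the grasp point (between the pads) lies 19 mm behind it; z points along the fingers, y is the direction in which the jaws open and shut (so a half turn about z gives the same grasp; the last joint's range is limited). The gripper opens to 85 mm and grips with 20 to 120 N. Pads are 22 mm wide; open, the fingers measure 114 mm over their backs; the gripper's body (76 mm by 85 mm) begins 54 mm behind the grasp point. The pads swing forward as they close: fully open they stand 13 mm farther back than shut.
Start: joints at [-1.406, 0.576, 0.025, 1.437, -0.015, 1.129, -0.057], TCP at [0.166, 0.654, 0.231] pointing down, gripper open.
Joint ranges: [-2.76, 2.76], [-0.34, 2.15], [-1.52, 1.57], [0.19, 2.46], [-1.09, 4.23], [0.17, 1.99], [-2.82, 2.82]. Speed limits (rad/s): [2.22, 2.22, 3.01, 3.01, 3.14, 3.14, 3.14].

## Interface

Orientations are given as a unit quaternion [w, x, y, z].
In Python, from bench import read_state, optics, close_job gives the robot as it stands.
- The arm moves only by the tool apply_moves, never from a script. Its argument "plan" is a list of rows, each an object with "offset": the shift along the tool's x, y, z in m, a list of three; "delta_rot": the turn, a rotation vector about the tool's x, y, z in rad, a list of three; "jaw": the gripper's target within -1 to 1 (shut at 1, half-way at 0, fully open at -1). A call has 1 to 12 rows; each row is the pose to reach, as a shift and turn from the pose commanded when the call began, along the tool's axes at that moment; what a row does not reach only later rows make up. A row lasts 1/8 s, in which the tool goes at most 62.5 mm and 10.7 degrees, less where a joint would pass 70% of its speed; a pose out of reach is approached as far as the arm can. A call with a gripper value outside its range is refused whole. The fingers move at their own pace and stop on an object; "grip_force" is the grip in N (left out, the last holds). Time passes only in rows, so rows that repeat a pose let the fingers close. It gives the time, the measured TCP pose, the force and the opening at its end, in the units of the state.
- read_state(): the state, without advancing time (a new reading comes with each control period).
- optics.get_image(name): name is "scene" or "top" or "wrist"; returns a dict with "pixels" (420x560x3 uint8, red, green, blue), "K" (3x3 intrinsics, pixels), "R" (3x3) and "t" (3): a world point X has camera coordinates R X + t; the wrist camera has in their place "mount" (4x4, takes a point from camera to tool coordinates, whose origin is the TCP and whose axes are the flange's). Camera axes: x right, y down, z forward; pixel columns grow to the right and rows downward; lengths in m; the calibration is good to about 2 mm. A picture is of the moment at which its call begins: read the wrist's pose just before it. There is no depth.
- close_job(): hands the job in, once; it reports no verdict.
The state is a dict: "time": time; "joint_positions": joint angles; "dq": joint speeds; "tau": joint torques, N m; "tool_pos": TCP position; "ee_rot": TCP orientation; "ft_force": force on the tool from outside, world axes, zero at the start; "ft_torque": the same for the moment, N m; "finger_gap": opening from 0.0 (shut) to 1.0 (fully open).
Only numpy, scipy, OpenCV 4.12 (cv2) and the standard library are available. Lean on these libraries where they do the work, as an engineer would, in place of code of your own. Each camera call takes 0.05 s, during which the arm holds its last target.

## Working session

There is one attempt and no reset: what is moved stays moved. The work goes in short steps, Python scripts to look and compute and a tool call to move; the robot and the scene stay as the last step left them, time stands still between calls to the robot, and variables do not carry over. Pictures are saved under pics/ and viewed, and the job is handed in when it is done.

Besides the shell and the picture viewer there is one more tool, called after "Request:" as name(argument=value, ...) on one line, values as JSON. apply_moves: Moves the arm, as the interface text tells. Its arguments: {"type":"object","properties":{"plan":{"type":"array"},"grip_force":{"type":"number"}},"required":["plan"]}

```bash
mkdir -p pics
python3 - <<'E'
from bench import read_state, optics
import cv2,pickle
s=read_state();print(s['time'],s['tool_pos'],s['ee_rot'],s['finger_gap'])
d={}
for n in ["scene","top"]:
    i=optics.get_image(n);d[n]=i;cv2.imwrite(f"pics/{n}0.png",i['pixels'][:,:,::-1])
pickle.dump(d,open('d0.pkl','wb'))
E
```

```text
0.0 [0.16607831 0.65377229 0.23045647] [-6.34256362e-05  1.24052528e-01  9.92275299e-01 -8.34596493e-04] 1.000506889079432
```

View pics/scene0.png

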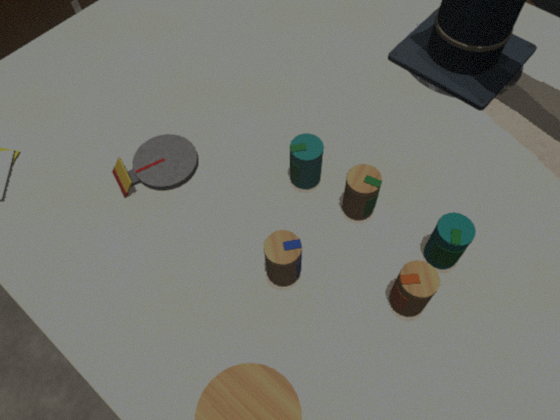

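View pics/top0.png

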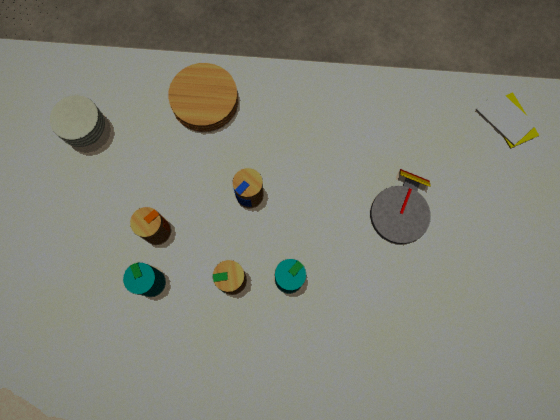

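The green-labelled brown canister's lid is at about (228,277) in top and (363,180) in scene. Its stripe points left in the top view. The disc is at (400,214) in top, with the ticket at (413,180). Next I'll measure by ray-plane intersection in both views.

```bash
cat > h.py <<'E'
import numpy as np,cv2,pickle
def ray(im,uv,z):
    K,R,t=[np.array(im[k]) for k in("K","R","t")]
    C=-R.T@t; d=R.T@np.linalg.inv(K)@np.array([uv[0],uv[1],1.]); return C+d*(z-C[2])/d[2]
def proj(im,X):
    p=np.array(im['K'])@(np.array(im['R'])@X+im['t']); return p[:2]/p[2]
def blobs(m,amin=15):
    n,l,s,c=cv2.connectedComponentsWithStats(m.astype(np.uint8)*255)
    return [(c[i],s[i],l==i) for i in range(1,n) if s[i][4]>=amin]
E
python3 - <<'E'
from h import *
d=pickle.load(open('d0.pkl','rb'))
for n in d:
    im=d[n];hsv=cv2.cvtColor(im['pixels'],cv2.COLOR_RGB2HSV).astype(int);h,s,v=hsv[...,0],hsv[...,1],hsv[...,2]
    print(n,'cam',-np.array(im['R']).T@im['t'])
    for name,m,z in [('tan',(h>8)&(h<22)&(s>90)&(v>140),.09),('green',(h>50)&(h<76)&(s>120)&(v>60),.09),('red',((h<5)|(h>175))&(s>150)&(v>100),.015),('blue',(h>105)&(h<130)&(s>150)&(v>100),.09),('disc',(abs(im['pixels'].astype(int)-[95,90,90]).max(-1)<30)&(s<40),.015)]:
        for c,st,l in blobs(m,20 if name!='disc' else 500):
            print(name,c.round(1),st[2:],ray(im,c,z).round(4))
E
```

```text
scene cam [0.85730306 0.25970329 0.72992044]
green [298.  146.9] [15  9 89] [ 0.4742 -0.0572  0.09  ]
green [372.6 181. ] [16 11 85] [0.4484 0.0771 0.09  ]
green [455.7 236.5] [ 10  16 143] [0.4484 0.2286 0.09  ]
red [149.5 165.1] [28 13 51] [ 0.6386 -0.2729  0.015 ]
blue [292.  244.3] [ 17   9 103] [0.6175 0.0535 0.09  ]
disc [164.7 160.4] [  73   57 2697] [ 0.6132 -0.2598  0.015 ]
disc [ 40.4 373.5] [ 121  136 7479] [ 0.9859 -0.1093  0.015 ]
top cam [ 0.36657448 -0.02630382  0.93396651]
tan [202.2  92.7] [  69   59 3022] [0.804  0.1508 0.09  ]
tan [246.2 181.8] [ 29  27 368] [0.628 0.047 0.09 ]
tan [146.2 219.7] [ 29  29 496] [0.5406 0.2237 0.09  ]
tan [227.9 270.4] [ 26  29 279] [0.4597 0.0641 0.09  ]
tan [223.1 284.8] [ 15  11 108] [0.4334 0.07   0.09  ]
green [295.5 268. ] [ 14  15 105] [ 0.4738 -0.0565  0.09  ]
green [135.5 270.3] [ 12  16 108] [0.4467 0.2293 0.09  ]
green [219.7 276.5] [ 15  10 105] [0.4477 0.0777 0.09  ]
red [405.6 200.7] [12 26 82] [ 0.6373 -0.2723  0.015 ]
blue [241.8 187.2] [14 13 84] [0.6169 0.0542 0.09  ]
disc [400.7 214. ] [  59   63 2605] [ 0.6088 -0.2628  0.015 ]
```

Run:
```python
from h import *
d=pickle.load(open('d0.pkl','rb'))
def circ(P):
    A=np.c_[2*P[:,:2],np.ones(len(P))];x=np.linalg.lstsq(A,(P[:,:2]**2).sum(1),rcond=None)[0]
    return x[:2],np.sqrt(x[2]+x[:2]@x[:2])
for n in d:
    im=d[n];px=im['pixels'].astype(int);hsv=cv2.cvtColor(im['pixels'],cv2.COLOR_RGB2HSV).astype(int);h,s,v=hsv[...,0],hsv[...,1],hsv[...,2]
    tan=(h>5)&(h<25)&(s>70)&(v>125); gr=(h>50)&(h<76)&(s>120)&(v>60)
    seeds={'top':dict(g=(228,277),o=(146,221),b=(248,183)),'scene':dict(g=(363,180),o=(418,280),b=(283,247))}[n]
    for k,(u,w) in seeds.items():
        roi=np.zeros_like(tan);roi[w-19:w+20,u-21:u+22]=1
        m=tan&roi
        pts=cv2.convexHull(np.argwhere(m)[:,::-1].astype(np.int32))[:,0]
        P=np.array([ray(im,p,.09) for p in pts]); c,r=circ(P)
        print(n,k,'centre',c.round(4),'diam mm',2000*r)
        if k=='g':
            for cc,st,l in blobs(gr&roi,20):
                S=ray(im,cc,.09)[:2]-c; print('  stripe',np.degrees(np.arctan2(S[1],S[0])),np.linalg.norm(S), st[2:])
    red=((h<8)|(h>172))&(s>110)&(v>70)
    u,w={'top':(405,201),'scene':(150,165)}[n];roi=np.zeros_like(tan);roi[w-14:w+15,u-17:u+18]=1
    q=[b for b in blobs(red&roi,20)][0]; pp=np.array([ray(im,p[::-1],.015)[:2] for p in np.argwhere(q[2])])
    e=np.linalg.svd(pp-pp.mean(0))[2][0]; pr=(pp-pp.mean(0))@e
    print('red mean',pp.mean(0),'dir deg',np.degrees(np.arctan2(*e[::-1])),'ends',pp.mean(0)+e*pr.min(),pp.mean(0)+e*pr.max())
    u,w={'top':(400,214),'scene':(165,160)}[n]
    dm=(s<45)&(v>60)&(v<130);roi=np.zeros_like(tan);roi[w-36:w+37,u-38:u+39]=1
    B=max(blobs(dm&roi,300),key=lambda b:b[1][4]); hull=cv2.convexHull(np.argwhere(B[2])[:,::-1].astype(np.int32))[:,0]
    P=np.array([ray(im,p,.015) for p in hull]); c,r=circ(P); res=np.hypot(*(P[:,:2]-c).T)-r
    for _ in range(5):
        k=res>-.0025; k&=res<.0025; c,r=circ(P[k]);res=np.hypot(*(P[:,:2]-c).T)-r
    print('disc',c,2*r,k.sum(),len(P))
    yl=(h>20)&(h<35)&(s>130)&(v>90)
    for cc,st,l in blobs(yl,20):print('yellow',cc,st[2:],ray(im,cc,.03))
```

```text
scene g centre [0.4522 0.0625] diam mm 53.60839497804299
  stripe 104.6412913445307 0.015079819965390104 [16 11 85]
scene o centre [0.5385 0.2247] diam mm 53.975334427754035
scene b centre [0.6294 0.0445] diam mm 53.78689897950146
red mean [ 0.63856033 -0.27281585] dir deg -18.902245696369995 ends [ 0.61169402 -0.26361628] [ 0.66482128 -0.28180813]
disc [ 0.61679324 -0.25970402] 0.13278114706624927 22 26
yellow [ 15.52380952 154.0952381 ] [ 5  8 21] [ 0.78759051 -0.46685916  0.03      ]
yellow [122.80833333 174.75416667] [ 17  32 240] [ 0.68793528 -0.28166174  0.03      ]
top g centre [0.4512 0.0633] diam mm 55.659186652634105
  stripe 103.91908165448508 0.01486308223061209 [ 15  10 105]
top o centre [0.5374 0.2258] diam mm 55.51375017478172
top b centre [0.6283 0.0455] diam mm 55.8967009932628
red mean [ 0.63761194 -0.2720705 ] dir deg 161.5585538464871 ends [ 0.66498538 -0.28119843] [ 0.61030262 -0.26296395]
disc [ 0.60988236 -0.26300576] 0.11974636764389802 25 30
yellow [208.39583333  65.83333333] [27  5 48] [0.89887861 0.15743707 0.03      ]
yellow [514.75862069 100.90517241] [ 20  21 116] [ 0.8696134  -0.49439598  0.03      ]
yellow [191.75       113.88333333] [37  5 60] [0.78508926 0.17941917 0.03      ]
yellow [525.61714286 137.13714286] [ 33  21 175] [ 0.78918983 -0.51353187  0.03      ]
yellow [254.13861386 174.33663366] [ 18  15 101] [0.66367051 0.03777258 0.03      ]
yellow [414.98412698 178.47619048] [ 31  16 126] [ 0.68110155 -0.28656461  0.03      ]
yellow [251.1369863  182.93150685] [17 19 73] [0.64509856 0.04215196 0.03      ]
yellow [142.87671233 221.79452055] [19 24 73] [0.54819134 0.24738004 0.03      ]
yellow [136.96610169 228.97457627] [ 16  18 118] [0.53293974 0.25683301 0.03      ]
yellow [229.87878788 276.74242424] [ 11  30 132] [0.4545272  0.06552661 0.03      ]
yellow [238.97122302 273.9352518 ] [ 10  25 139] [0.4612689  0.04867779 0.03      ]
```

```bash
cat >> h.py <<'E'
from scipy.spatial.transform import Rotation as Ro
def rel(s,target,heading):
    q=np.array(s['ee_rot']);R=Ro.from_quat(q[[1,2,3,0]])
    h=np.radians(heading);y=np.array([np.cos(h),np.sin(h),0]);z=np.array([0,0,-1.]);x=np.cross(y,z)
    T=Ro.from_matrix(np.c_[x,y,z])
    M=R.as_matrix();print('t',s['time'],'pos',np.round(s['tool_pos'],4),'heading y',np.degrees(np.arctan2(M[1,1],M[0,1])).round(2),'tilt',np.degrees(np.arccos(-M[2,2])).round(2),'gap',s['finger_gap'],'F',np.round(s['ft_force'],1))
    print('offset',(M.T@(np.array(target)-s['tool_pos'])).round(4),'rot',(R.inv()*T).as_rotvec().round(4))
E
python3 -c "
from h import *;from bench import read_state
s=read_state();rel(s,[.4517,.063,.16],53)"
```

```text
t 0.1 pos [0.166  0.6538 0.2305] heading y 75.75 tilt 0.09 gap 1.0007468104892379 F [ 0.2 -0.3 -0.7]
offset [-0.4223 -0.5022  0.0713] rot [-1.500e-03  3.000e-04  3.971e-01]
```

Request:
apply_moves(plan=[{"offset": [-0.042,-0.05,0],"delta_rot": [0,0,0.04],"jaw": -1},{"offset": [-0.08,-0.095,0],"delta_rot": [0,0,0.08],"jaw": -1},{"offset": [-0.12,-0.143,0],"delta_rot": [0,0,0.12],"jaw": -1},{"offset": [-0.16,-0.19,0],"delta_rot": [0,0,0.16],"jaw": -1},{"offset": [-0.2,-0.238,0],"delta_rot": [0,0,0.2],"jaw": -1},{"offset": [-0.24,-0.285,0],"delta_rot": [0,0,0.24],"jaw": -1},{"offset": [-0.28,-0.333,0],"delta_rot": [0,0,0.28],"jaw": -1},{"offset": [-0.32,-0.38,0],"delta_rot": [0,0,0.32],"jaw": -1},{"offset": [-0.36,-0.428,0.02],"delta_rot": [0,0,0.36],"jaw": -1},{"offset": [-0.4,-0.475,0.04],"delta_rot": [0,0,0.397],"jaw": -1},{"offset": [-0.422,-0.502,0.06],"delta_rot": [0,0,0.397],"jaw": -1},{"offset": [-0.422,-0.502,0.071],"delta_rot": [0,0,0.397],"jaw": -1}], grip_force=50)

```text
time: 1.6
tool_pos: [0.452, 0.0606, 0.1593]
ee_rot: [-0.0, 0.32, 0.947, -0.001]
ft_force: [-0.6, 1.6, -0.0]
finger_gap: 1.002
```

Run:
```python
from h import *;from bench import read_state,optics
s=read_state();rel(s,[.4517,.063,.045],53);print(s['joint_positions'])
i=optics.get_image('wrist');cv2.imwrite('pics/w1.png',i['pixels'][:,:,::-1])
i['s']=s;pickle.dump(i,open('w1.pkl','wb'))
```

```text
t 1.6 pos [0.452  0.0606 0.1593] heading y 52.68 tilt 0.1 gap 1.0017695751667681 F [-0.6  1.6 -0. ]
offset [0.0018 0.0019 0.1143] rot [-0.0017  0.0003 -0.0056]
[-0.44050029  0.36158726  0.27491007  2.0953889  -0.14688225  0.70350607
  0.84931845]
```

View pics/w1.png

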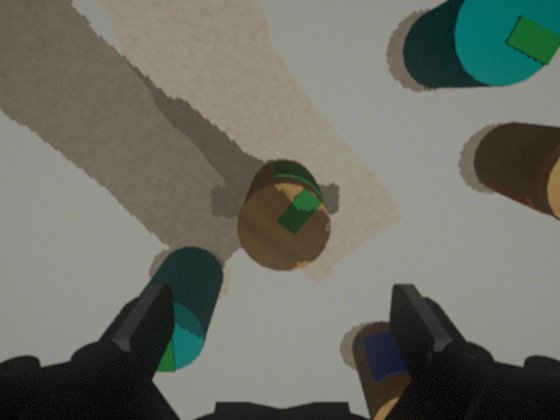

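The wrist view shows the green-labelled can's lid at about (285,225), with its stripe to the upper right. I'll check the centre through the wrist calibration.

Run:
```python
from h import *
i=pickle.load(open('w1.pkl','rb'));s=i['s'];q=np.array(s['ee_rot'])
M=np.eye(4);M[:3,:3]=Ro.from_quat(q[[1,2,3,0]]).as_matrix();M[:3,3]=s['tool_pos']
W=M@np.array(i['mount']);i['R']=W[:3,:3].T;i['t']=-W[:3,:3].T@W[:3,3]
print('cam',W[:3,3])
for p in [(285,225),(300,212)]:print(ray(i,p,.09))
print('pred lid centre',proj(i,np.array([.4517,.063,.09])), 'rim', [proj(i,np.array([.4517+.0285*np.cos(a),.063+.0285*np.sin(a),.09])).round() for a in np.radians([0,90,104,180,270])])
```

```text
cam [0.38914228 0.10879894 0.30150249]
[0.44906212 0.06508044 0.09      ]
[0.44795139 0.07709249 0.09      ]
pred lid centre [284.8972825  230.26300956] rim [array([313., 265.]), array([323., 203.]), array([315., 194.]), array([255., 194.]), array([248., 257.])]
```

Three views agree to about 3 mm. I'll descend and grip.

Request:
apply_moves(plan=[{"offset": [0.002,0.002,0.02],"delta_rot": [0,0,0],"jaw": -1},{"offset": [0.002,0.002,0.045],"delta_rot": [0,0,0],"jaw": -1},{"offset": [0.002,0.002,0.07],"delta_rot": [0,0,0],"jaw": -1},{"offset": [0.002,0.002,0.095],"delta_rot": [0,0,0],"jaw": -1},{"offset": [0.002,0.002,0.114],"delta_rot": [0,0,0],"jaw": -1},{"offset": [0.002,0.002,0.114],"delta_rot": [0,0,0],"jaw": -1},{"offset": [0.002,0.002,0.114],"delta_rot": [0,0,0],"jaw": 1},{"offset": [0.002,0.002,0.114],"delta_rot": [0,0,0],"jaw": 1},{"offset": [0.002,0.002,0.114],"delta_rot": [0,0,0],"jaw": 1},{"offset": [0.002,0.002,0.114],"delta_rot": [0,0,0],"jaw": 1},{"offset": [0.002,0.002,0.114],"delta_rot": [0,0,0],"jaw": 1},{"offset": [0.002,0.002,0.114],"delta_rot": [0,0,0],"jaw": 1}], grip_force=50)

```text
time: 3.15
tool_pos: [0.4514, 0.0667, 0.0473]
ee_rot: [0.0, 0.317, 0.948, 0.0]
ft_force: [-2.1, -0.1, 4.4]
finger_gap: 0.651
```

Request:
apply_moves(plan=[{"offset": [0,0,0],"delta_rot": [0,0,0],"jaw": 1},{"offset": [0,0,0],"delta_rot": [0,0,0],"jaw": 1},{"offset": [0,0,-0.015],"delta_rot": [0,0,0],"jaw": 1},{"offset": [0,0,-0.04],"delta_rot": [0,0,0],"jaw": 1},{"offset": [0,0,-0.08],"delta_rot": [0,0,0],"jaw": 1},{"offset": [0,0,-0.12],"delta_rot": [0,0,0],"jaw": 1},{"offset": [0,0,-0.13],"delta_rot": [0,0,0],"jaw": 1},{"offset": [0,0,-0.13],"delta_rot": [0,0,0],"jaw": 1}])

```text
time: 4.15
tool_pos: [0.4513, 0.0669, 0.1767]
ee_rot: [0.001, 0.317, 0.948, 0.001]
ft_force: [-0.2, 0.3, -2.4]
finger_gap: 0.651
```

Run:
```python
from h import *;from bench import read_state,optics
s=read_state();rel(s,[.6105,-.263,.175],52.8-122.9)
for n in['wrist','scene']:
    i=optics.get_image(n);cv2.imwrite(f'pics/{n}2.png',i['pixels'][:,:,::-1]);i['s']=s;pickle.dump(i,open(n+'2.pkl','wb'))
```

```text
t 4.15 pos [0.4513 0.0669 0.1767] heading y 53.02 tilt 0.09 gap 0.6505296719607108 F [-0.2  0.3 -2.4]
offset [-0.3256 -0.1677  0.0017] rot [ 1.6000e-03 -1.1000e-03  2.1489e+00]
```

View pics/wrist2.png

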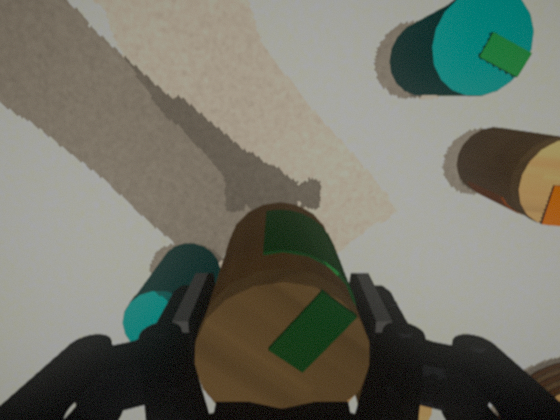

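View pics/scene2.png

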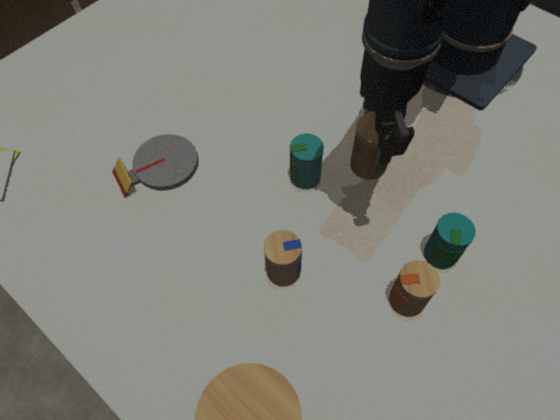

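The can is held upright, its lid at (283,345) in the wrist view. I'll measure its centre and stripe direction in the hand.

Run:
```python
from h import *
i=pickle.load(open('wrist2.pkl','rb'));s=i['s'];q=np.array(s['ee_rot'])
M=np.eye(4);M[:3,:3]=Ro.from_quat(q[[1,2,3,0]]).as_matrix();M[:3,3]=s['tool_pos']
W=M@np.array(i['mount']);i['R']=W[:3,:3].T;i['t']=-W[:3,:3].T@W[:3,3]
zl=.09+.1767-.0473
hsv=cv2.cvtColor(i['pixels'],cv2.COLOR_RGB2HSV).astype(int);h,sa,v=[hsv[...,k] for k in range(3)]
g=(h>45)&(h<80)&(sa>100);g[:285]=0;g[:,:260]=0
for c,st,l in blobs(g,300):
    (box)=cv2.minAreaRect(np.argwhere(l)[:,::-1].astype(np.float32));b=cv2.boxPoints(box)
    print(c,st); P=np.array([ray(i,p,zl)[:2] for p in b]);print(P.round(4))
    e=[P[1]-P[0],P[2]-P[1]];L=max(e,key=np.linalg.norm);print('len',[np.linalg.norm(x) for x in e],'dir',np.degrees(np.arctan2(L[1],L[0])), 'centroid',ray(i,c,zl))
R=M[:3,:3]
# lid visible left/right extremes
for c in [(.4513,.0669),(.4517,.063)]:
    print('pred centre',proj(i,np.array([*c,zl])),[proj(i,np.array([c[0]+.0285*np.cos(a),c[1]+.0285*np.sin(a),zl])).round() for a in np.radians([53,143,233,323])])
```

```text
[312.23250905 331.31664656] [ 269  291   87   80 3316]
[[0.4459 0.0652]
 [0.4391 0.0921]
 [0.4533 0.094 ]
 [0.4612 0.0664]]
len [np.float64(0.027721692139013782), np.float64(0.01428738614877579)] dir 104.22813443557315 centroid [0.4494871  0.07996016 0.2194    ]
pred centre [282.19877412 356.3804645 ] [array([372., 356.]), array([282., 276.]), array([193., 356.]), array([282., 426.])]
pred centre [273.23814409 363.34292321] [array([362., 363.]), array([273., 284.]), array([184., 363.]), array([274., 432.])]
```

Request:
apply_moves(plan=[{"offset": [-0.02,-0.01,0],"delta_rot": [0,0,0.12],"jaw": 1},{"offset": [-0.05,-0.025,0],"delta_rot": [0,0,0.26],"jaw": 1},{"offset": [-0.08,-0.04,0],"delta_rot": [0,0,0.42],"jaw": 1},{"offset": [-0.11,-0.056,0],"delta_rot": [0,0,0.58],"jaw": 1},{"offset": [-0.14,-0.072,0],"delta_rot": [0,0,0.74],"jaw": 1},{"offset": [-0.17,-0.088,0],"delta_rot": [0,0,0.9],"jaw": 1},{"offset": [-0.2,-0.103,0],"delta_rot": [0,0,1.06],"jaw": 1},{"offset": [-0.23,-0.118,0],"delta_rot": [0,0,1.22],"jaw": 1},{"offset": [-0.26,-0.134,0],"delta_rot": [0,0,1.38],"jaw": 1},{"offset": [-0.29,-0.15,0],"delta_rot": [0,0,1.54],"jaw": 1},{"offset": [-0.31,-0.16,0],"delta_rot": [0,0,1.68],"jaw": 1},{"offset": [-0.325,-0.167,0],"delta_rot": [0,0,1.8],"jaw": 1}])

```text
time: 5.75
tool_pos: [0.6098, -0.2634, 0.174]
ee_rot: [-0.001, 0.941, 0.338, -0.001]
ft_force: [-0.1, 0.2, -1.6]
finger_gap: 0.654
```

Run:
```python
from h import *;from bench import read_state
s=read_state();rel(s,[.6105,-.263,.12],-70.1);print(s['joint_positions'])
```

```text
t 5.75 pos [ 0.6098 -0.2634  0.174 ] heading y -50.44 tilt 0.18 gap 0.6539066975187598 F [-0.1  0.2 -1.6]
offset [0.001  0.0003 0.054 ] rot [-0.0017  0.0027  0.3432]
[-0.07335334  0.7280246   0.75979308  1.55589858 -0.54391642  1.08236145
 -0.05880784]
```

Request:
apply_moves(plan=[{"offset": [0,0,0],"delta_rot": [0,0,0.1],"jaw": 1},{"offset": [0,0,0],"delta_rot": [0,0,0.23],"jaw": 1},{"offset": [0.001,0,0.01],"delta_rot": [-0.002,0.003,0.343],"jaw": 1},{"offset": [0.001,0,0.03],"delta_rot": [-0.002,0.003,0.343],"jaw": 1},{"offset": [0.001,0,0.054],"delta_rot": [-0.002,0.003,0.343],"jaw": 1},{"offset": [0.001,0,0.075],"delta_rot": [-0.002,0.003,0.343],"jaw": 1},{"offset": [0.001,0,0.085],"delta_rot": [-0.002,0.003,0.343],"jaw": 1},{"offset": [0.001,0,0.085],"delta_rot": [-0.002,0.003,0.343],"jaw": 1}])

```text
time: 6.75
tool_pos: [0.6107, -0.2617, 0.0904]
ee_rot: [0.0, 0.984, 0.176, 0.001]
ft_force: [-0.2, -0.0, -2.1]
finger_gap: 0.652
```

Run:
```python
from h import *;from bench import read_state,optics
s=read_state();rel(s,[.6105,-.263,.0625],-70.1)
for n in['scene','wrist']:
    i=optics.get_image(n);p=i['pixels'][:,:,::-1]
    if n=='scene':p=cv2.resize(p[60:260,60:340],None,fx=2.7,fy=2.7)
    cv2.imwrite(f'pics/{n}3.png',p)
```

```text
t 6.75 pos [ 0.6107 -0.2617  0.0904] heading y -69.76 tilt 0.13 gap 0.6520074825563035 F [-0.2 -0.  -2.1]
offset [-0.0007  0.0012  0.0279] rot [ 0.0006 -0.0022  0.0059]
```

View pics/scene3.png

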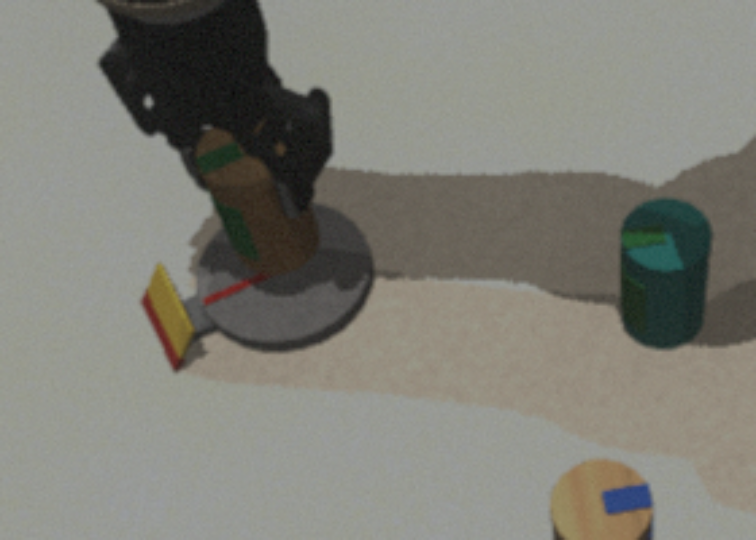

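View pics/wrist3.png

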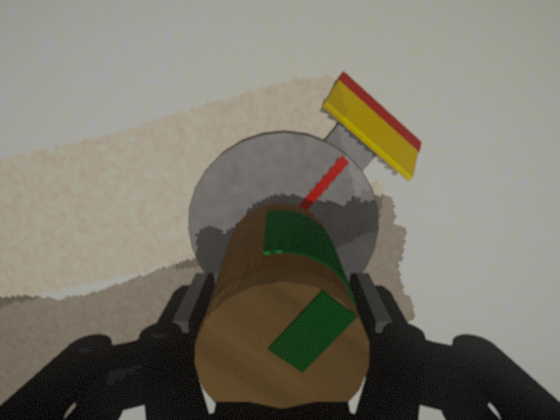

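The wrist view shows the stripe at (312,331) parallel to the red line at (325,182), with both pointing at the ticket. I'll lower it onto the disc.

Request:
apply_moves(plan=[{"offset": [-0.001,0.001,0.01],"delta_rot": [0,0,0],"jaw": 1},{"offset": [-0.001,0.001,0.018],"delta_rot": [0,0,0],"jaw": 1},{"offset": [-0.001,0.001,0.023],"delta_rot": [0,0,0],"jaw": 1},{"offset": [-0.001,0.001,0.026],"delta_rot": [0,0,0],"jaw": 1},{"offset": [-0.001,0.001,0.028],"delta_rot": [0,0,0],"jaw": 1},{"offset": [-0.001,0.001,0.028],"delta_rot": [0,0,0],"jaw": 1}])

```text
time: 7.6
tool_pos: [0.6105, -0.263, 0.0633]
ee_rot: [0.0, 0.984, 0.175, 0.002]
ft_force: [-0.1, -0.8, -1.5]
finger_gap: 0.652
```

Request:
apply_moves(plan=[{"offset": [0,0,0.001],"delta_rot": [0,0,0],"jaw": 1},{"offset": [0,0,0.001],"delta_rot": [0,0,0],"jaw": 1}])

```text
time: 7.85
tool_pos: [0.6107, -0.2631, 0.0625]
ee_rot: [0.001, 0.984, 0.176, 0.002]
ft_force: [0.6, -0.1, -0.9]
finger_gap: 0.652
```

Request:
apply_moves(plan=[{"offset": [0,0,0.001],"delta_rot": [0,0,0],"jaw": 1},{"offset": [0,0,0.001],"delta_rot": [0,0,0],"jaw": 1},{"offset": [0,0,0.001],"delta_rot": [0,0,0],"jaw": 1}])

```text
time: 8.22
tool_pos: [0.6109, -0.2631, 0.0624]
ee_rot: [0.0, 0.984, 0.176, 0.002]
ft_force: [-2.2, 2.4, 8.7]
finger_gap: 0.645
```

The upward force of 8.7 N shows it is resting on the disc. I'll open slowly, then retreat upward.

Request:
apply_moves(plan=[{"offset": [0,0,-0.001],"delta_rot": [0,0,0],"jaw": 0.2},{"offset": [0,0,-0.001],"delta_rot": [0,0,0],"jaw": -0.3},{"offset": [0,0,-0.001],"delta_rot": [0,0,0],"jaw": -0.7},{"offset": [0,0,-0.001],"delta_rot": [0,0,0],"jaw": -1},{"offset": [0,0,-0.001],"delta_rot": [0,0,0],"jaw": -1},{"offset": [0,0,-0.001],"delta_rot": [0,0,0],"jaw": -1},{"offset": [0,0,-0.015],"delta_rot": [0,0,0],"jaw": -1},{"offset": [0,0,-0.04],"delta_rot": [0,0,0],"jaw": -1},{"offset": [0,0,-0.08],"delta_rot": [0,0,0],"jaw": -1},{"offset": [0,0,-0.12],"delta_rot": [0,0,0],"jaw": -1},{"offset": [0,0,-0.15],"delta_rot": [0,0,0],"jaw": -1},{"offset": [0,0,-0.15],"delta_rot": [0,0,0],"jaw": -1}])

```text
time: 9.72
tool_pos: [0.6108, -0.2643, 0.215]
ee_rot: [0.002, 0.985, 0.175, 0.004]
ft_force: [0.3, 0.0, -0.5]
finger_gap: 0.998
```

Run:
```python
from h import *;from bench import read_state,optics
s=read_state();rel(s,[.6105,-.263,.0625],-70.1)
for n in['scene','top','wrist']:
    i=optics.get_image(n);cv2.imwrite(f'pics/{n}4.png',i['pixels'][:,:,::-1]);i['s']=s;pickle.dump(i,open(n+'4.pkl','wb'))
```

```text
t 9.725 pos [ 0.6108 -0.2643  0.215 ] heading y -69.81 tilt 0.49 gap 0.998109173667394 F [ 0.3  0.  -0.5]
offset [-0.0008 -0.0021  0.1524] rot [ 0.0052 -0.0068  0.0051]
```

View pics/wrist4.png

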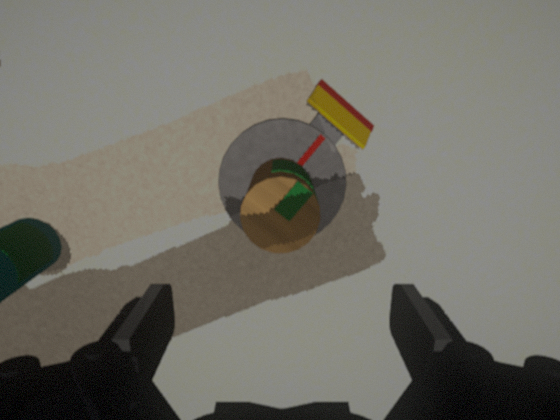

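View pics/scene4.png

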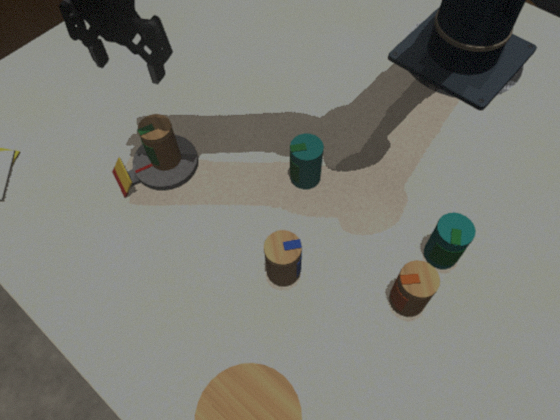

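The can stands on the disc: lid at (280,213) in wrist and (157,128) in scene. Its stripe points along the red line and the bystanders look unmoved. I'll put numbers on that.

Run:
```python
from h import *
def circ(P):
    A=np.c_[2*P[:,:2],np.ones(len(P))];x=np.linalg.lstsq(A,(P[:,:2]**2).sum(1),rcond=None)[0]
    return x[:2],np.sqrt(x[2]+x[:2]@x[:2])
w=pickle.load(open('wrist4.pkl','rb'));s=w['s'];q=np.array(s['ee_rot'])
M=np.eye(4);M[:3,:3]=Ro.from_quat(q[[1,2,3,0]]).as_matrix();M[:3,3]=s['tool_pos']
W=M@np.array(w['mount']);w['R']=W[:3,:3].T;w['t']=-W[:3,:3].T@W[:3,3]
sc=pickle.load(open('scene4.pkl','rb'))
for n,i,(u,v0,a) in [('wrist',w,(281,213,42)),('scene',sc,(157,128,20))]:
    hsv=cv2.cvtColor(i['pixels'],cv2.COLOR_RGB2HSV).astype(int);h,sa,v=[hsv[...,k] for k in range(3)]
    roi=np.zeros(h.shape,bool);roi[v0-a:v0+a,u-a:u+a]=1
    g=roi&(h>45)&(h<80)&(sa>100);
    B=blobs(g,20)
    for c,st,l in B:print(n,'green',c.round(1),st,ray(i,c,.105).round(4))
    t=roi&(h>5)&(h<25)&(sa>70)&(v>(95 if n=='wrist' else 90))
    pts=cv2.convexHull(np.argwhere(t)[:,::-1].astype(np.int32))[:,0];P=np.array([ray(i,p,.105) for p in pts]);c,r=circ(P);print(n,'lid',c,2*r)
    print(' pred', proj(i,np.array([.6105,-.263,.105])))
    e=np.array([np.cos(np.radians(-18.6)),np.sin(np.radians(-18.6))])
    print(' stripe pred',proj(i,np.array([*(np.array([.6105,-.263])+e*.0142),.105])))
a=pickle.load(open('d0.pkl','rb'))['scene']['pixels'].astype(int);b=sc['pixels'].astype(int)
for k,(u,v) in dict(blue=(283,257),orange=(413,288)).items():
    print(k,'mean diff',abs(a-b)[v-25:v+25,u-20:u+20].mean())
```

```text
wrist green [301.4 176.6] [282 171  32  18 119] [ 0.6388 -0.268   0.105 ]
wrist green [293.4 200.4] [275 181  38  39 673] [ 0.6212 -0.2689  0.105 ]
wrist lid [ 0.60693367 -0.26385844] 0.05693895778702281
 pred [280.30073403 211.33198262]
 stripe pred [293.01566353 196.12610859]
scene green [142.7 131.1] [138 128  11   7  31] [ 0.6276 -0.268   0.105 ]
scene lid [ 0.60896283 -0.26185844] 0.055189828219290644
 pred [152.45288473 126.62477568]
 stripe pred [144.56251539 129.98118017]
blue mean diff 7.077166666666667
orange mean diff 6.8195
```

```bash
python3 -c "
from bench import close_job;print(close_job())"
```

```text
the job is handed in; nothing more can be done
None
```

I placed the green-labelled canister upright on the grey disc with its label facing the ticket, let go of it, and handed the job in at about 10 s of the 35 s allowed. `close_job()` reports no verdict, so these are only my own last checks:

- **Position:** the lid centre measured (0.607, -0.264) m in the wrist view and (0.609, -0.262) m in the scene view. I took the disc centre as (0.6105, -0.263) m, so it is about 2–4 mm off, against the 20 mm allowed.
- **Facing:** the lid stripe points at about -19° in the wrist view, against -18.6° for the red line to the ticket.
- **Upright and clear:** it looks upright in the scene and wrist views. The opened gripper is about 0.11 m above its lid. I did not measure the tilt.
- **Bystanders:** the blue and orange canisters show at the same pixels in the scene view as at the start. I did not re-measure their positions, and a before/after pixel difference there was about 7 grey levels, which I took as image noise or shading. The turquoise ones were not touched.

One early disagreement: the first scene-view circle fit of the disc gave 133 mm diameter instead of 120 mm. I used the top-view fit (119.7 mm) together with the red-line ends instead.

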